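# Fit the tablet grinder lid and hold it at the pulse mark

## Task

Open the blue storage case by its orange tab until its clear lid rests back on its stop, then take out the grinder lid and fit it into the tablet grinder's collar, with its handle in line with the white marks so that it drops fully home. Twist it clockwise (seen from above) until the handle points at the green marks, half way to the red lock marks, never so far as to lock, and finish while still gripping the handle and holding it there against the return spring. Leave the bottle, tray and pen cup where they are.

Things in the scene. Friction and masses are not known exactly. Their poses are not given: they have to be found in the camera images.
- case: Blue open-topped storage case, fixed to the counter, 160 (its x, front to back) x 190 (y) x 70 mm high, walls and floor 5 mm; origin at the centre of its underside, its -x side is the front (towards the robot). It stands on one side of the counter and the grinder on the other; the sides change.
- case_lid (a joint): Angle of the case's clear hinged lid (rad): 0 closed, grows as the front edge goes up and back, 1.75 on its stop. No spring: it weighs 160 g, falls shut below about 1.57 and falls back onto the stop above that.
- tab (a point): Orange tab in the middle of the case lid's front edge: 22 mm wide (along the hinge), 12 mm thick, sticking out 49 mm in the lid's plane. This point: mid-thickness, 30 mm out from the edge; when closed 192 mm in front of the hinge axis, 6 mm above it, 77 mm above the counter. Can be pinched across its width from above or hooked from below.
- hinge (a point): Middle of the case lid's hinge axis, on the case's rear upper edge, 71 mm above the counter. The axis runs along the case's y; positive turning about +y lifts the front edge. The point's axes are the case's.
- bayonet_lid: Loose lid, 100-210 g, standing in the case. Origin: centre of underside, z up. Grey skirt 60 mm across, 0-14 mm high, chamfered; lugs along +x and -x, 0-6 mm high, 12 wide, reaching 38 mm from the axis; white cap 80 mm across, 14-22 mm high; orange bar handle along x, 72 long, 14 thick (y), 22-60 mm high. Same after a half turn. Its x is within 0.5 rad of the case's x.
- grinder: White tablet grinder, fixed, 150 x 150 x 75 mm, dark collar 116 mm across on top, up to 98 mm above the counter. Origin: centre of underside. Bore 64 mm across (2 mm play round the skirt) with notches 18 mm wide at +x and -x for the lid's lugs. Marks on the collar: white at the notches, green 45 degrees clockwise of them seen from above, red 90 degrees (lock).
- seat (a point): Where the lid's origin lies when fully home: on the collar's axis, 84 mm above the counter, 14 mm below the collar's top face, on which the cap then rests. Axes are the grinder's: the lid goes in with its x along this x, either way round (about 4 degrees of play).
- half_mark (a point): The same point, with its axes turned 45 degrees clockwise: its x axis runs through the two green marks. The lid's x axis lies along it, either way round, when the lid is at the half-way position.
- pulse_ring (a joint): Angle (rad, clockwise from above) of the sprung ring in the collar that the lugs push: 0 at rest, touched when the lid has turned about 0.1 rad, then follows it (about 0.68 at the green marks, 1.4 at the lock). It pushes back with 0.06 N m at rest, 0.13 N m at the green marks: a lid let go turns back.
- amber_bottle: Amber jar, 48 mm across, 95 mm high, loose bystander; origin at the centre of its underside.
- counting_tray: White tray 100 x 80 x 18 mm, loose bystander; origin at the centre of its underside.
- pen_cup: Green pen cup, 64 mm across, 100 mm high with pens up to 140 mm, loose bystander; origin at the centre of its underside.

How it is judged:
On the way, in this order (a step that is already met when the one before it is completed fails the run):
1. the case lid is open, back on its stop (value of joint case_lid above 1.65 rad), for 0.2 s.
2. the grinder lid is fully home in the collar, handle in line with the white marks (horizontal distance between bayonet_lid and seat below 0.004 m and z of bayonet_lid in the frame of seat between -0.003 and 0.003 m and angle between bayonet_lid's own z axis and vertical below 0.08 rad and angle between the x axis of bayonet_lid and the x axis of seat, either way round below 0.2 rad), for 0.1 s.
At the end, for the whole second after the job is handed in: Case lid open (over 1.65 rad); grinder lid home in the collar (4 mm sideways, 3 mm height, 0.08 rad tilt), handle within 0.17 rad of the green marks, ring past 0.45 rad, still, gripped by the fingers (over 2 N); bystanders within 30 mm of their starts (value of joint case_lid above 1.65 rad and horizontal distance between bayonet_lid and seat below 0.004 m and z of bayonet_lid in the frame of seat between -0.003 and 0.003 m and angle between bayonet_lid's own z axis and vertical below 0.08 rad and angle between the x axis of bayonet_lid and the x axis of half_mark, either way round below 0.17 rad and value of joint pulse_ring above 0.45 rad and contact force between the fingers and bayonet_lid above 2 N and angular speed of bayonet_lid below 0.1 rad/s and distance of each of amber_bottle, counting_tray, pen_cup from where it was at the start of the episode below 0.03 m); the arm keeps its last pose, push and grip.
It fails at once if the grinder lid is turned on towards the lock (ring past 1.0 rad, about 63 degrees of lid turn) (value of joint pulse_ring above 1 rad).
It fails at once if a bystander is shifted by more than 30 mm or tipped (distance of any of amber_bottle, counting_tray, pen_cup from where it was at the start of the episode above 0.03 m or angle between any of amber_bottle, counting_tray, pen_cup's own z axis and vertical above 0.5 rad).
It also fails if it takes over 51 s, if anything falls off the work surface, if the arm or the gripper's body presses on something with over 40 N, if the wrist force passes 120 N, or if a joint passes its speed limit or range.

## Robot

A 6-joint arm with a two-finger parallel gripper is mounted at the origin on the work surface. World frame = base frame: x ahead of the robot, y to its left, z up, the work surface at z = 0. Lengths are in m, angles in rad, forces in N, time in s.
With the tool pointing down it reaches from about 0.275 to 0.725 m from the base axis. Payload 15.9 kg.
Tool frame: the origin (TCP) lies between the finger pads; the fingertips stand 25 mm ahead of it and the grasp point (between the pads) lies 6 mm ahead of it; z points along the fingers, y is the line along which they close (so a half turn about z gives the same grasp; the last joint's range is limited). The gripper opens to 85 mm and grips with 20 to 120 N. Pads are 22 mm wide; open, the fingers measure 114 mm over their backs; the gripper's body (76 mm by 85 mm) begins 54 mm behind the grasp point. The pads swing forward as they close: fully open they stand 13 mm farther back than shut.
Start: joints at [-1.264, 0.213, -0.034, 1.323, 0, 1.571], TCP at [0.151, -0.477, 0.256] pointing down, gripper open.
Joint ranges: [-2.98, 2.98], [-0.74, 1.72], [-1.14, 1.35], [-2.1, 2.04], [-1.57, 1.44], [-3.14, 3.14]. Speed limits (rad/s): [1.89, 1.89, 2.39, 2.57, 3.14, 3.14].

## Interface

Orientations are given as a unit quaternion [x, y, z, w].
In Python, from workcell import state, capture, close_job, cut_out, place_of gives the robot as it stands.
- The arm moves only by the tool move_arm, never from a script. Its argument "deltas" is a list of rows, each an object of numbers: "dx", "dy", "dz": the shift along the tool's x, y, z in cm; "wx", "wy", "wz": the turn, a rotation vector about the tool's x, y, z in rad. A call has 1 to 8 rows; each row is the pose to reach, as a shift and turn from the pose commanded when the call began, along the tool's axes at that moment; what a row does not reach only later rows make up. A row lasts 1/12 s, in which the tool goes at most 41.7 mm and 7.16 degrees, less where a joint would pass 70% of its speed; a pose out of reach is approached as far as the arm can. A call with a gripper value outside its range is refused whole. "hand" is the opening, from 0 (shut) to 1 (fully open), set as the call begins (left out, the last holds). The fingers move at their own pace and stop on an object; the grip force is fixed at half the most. Time passes only in rows, so rows that repeat a pose let the fingers close. It gives the time, the measured TCP pose, the force, the opening and the grip force at its end, in the units of the state.
- state(): the state, without advancing time (a new reading comes with each control period).
- capture(name): name is "scene" or "top" or "wrist"; returns a dict with "pixels" (384x512x3 uint8, red, green, blue), "fx", "fy", "cx", "cy" (pixels), "R" (3x3) and "t" (3): a world point X has camera coordinates R X + t. Camera axes: x right, y down, z forward; pixel columns grow to the right and rows downward; lengths in m; the calibration is good to about 2 mm. A picture is of the moment at which its call begins. There is no depth.
- close_job(): hands the job in; it is judged then, once.
Trained networks look in a picture, given as the dict that the camera call returned (one of the last four; its "shot" number tells which), for a name from the list of things; names that differ only in an ending like _2 or _b are one class to them, and where a whole thing is asked for, a point or a joint stands for the part that bears it (a point fixed in the world has none). Each returns a list of dicts, best first, with "conf" (0 to 1); they miss things now and then, are a little off and sometimes report something else, mostly with a low value. They report only what shows in the picture. A call takes as long as a camera call.
- cut_out(picture, query): "region" (384x512 bool, what is visible of it) and "extent" ([left, top, right, bottom] in pixels, round what is visible of it).
- place_of(picture, query): "uv" ([column, row] in pixels: a listed point, or the origin of a listed thing).
The state is a dict: "t": time; "q": joint angles; "qvel": joint speeds; "joint_efforts": joint torques, N m; "ee_pos": TCP position; "orientation": TCP orientation; "wrist_force": force on the tool from outside, world axes, zero at the start; "ft_torque": the same for the moment, N m; "width": finger opening in m; "gripper_force": force on a finger pad.
Only numpy, scipy, OpenCV 4.12 (cv2) and the standard library are available. Lean on these libraries where they do the work, as an engineer would, in place of code of your own. Each camera call takes 0.05 s, during which the arm holds its last target. There are 200 camera calls.

## Working session

There is one attempt and no reset: what is moved stays moved. The work goes in short steps, Python scripts to look and compute and a tool call to move; the robot and the scene stay as the last step left them, time stands still between calls to the robot, and variables do not carry over. Pictures are saved under pics/ and viewed, at most 10 in all, crops included, and the job is handed in when it is done.

Besides the shell and the picture viewer there is one more tool, called after "Request:" in YAML: its name, and indented under it one key for each argument. move_arm: Moves the arm, as the interface text tells. Its arguments: {"type":"object","properties":{"deltas":{"type":"array","items":{"type":"object","properties":{"dx":{"type":"number"},"dy":{"type":"number"},"dz":{"type":"number"},"wx":{"type":"number"},"wy":{"type":"number"},"wz":{"type":"number"}}}},"hand":{"type":"number"}},"required":["deltas"]}

```bash
mkdir -p pics; ls; cat > h.py <<'E'
import numpy as np, cv2
from workcell import state, capture, close_job, cut_out, place_of
def save(p,n): cv2.imwrite('pics/'+n, cv2.cvtColor(p['pixels'],cv2.COLOR_RGB2BGR))
def ray(p,uv):
    d=np.array([(uv[0]-p['cx'])/p['fx'],(uv[1]-p['cy'])/p['fy'],1.]); R=np.array(p['R']);t=np.array(p['t'])
    return -R.T@t, R.T@d
def at_z(p,uv,z):
    c,d=ray(p,uv); return c+d*(z-c[2])/d[2]
def proj(p,X):
    x=np.array(p['R'])@X+np.array(p['t']); return [p['fx']*x[0]/x[2]+p['cx'],p['fy']*x[1]/x[2]+p['cy']]
E
python3 - <<'E'
from h import *
P={n:capture(n) for n in('scene','top')}
for n in P:
    save(P[n],n+'0.png'); p=P[n]
    print(n,'cam at',np.round(-np.array(p['R']).T@p['t'],3))
    for q,z in dict(case=0,tab=.077,hinge=.071,bayonet_lid=.005,grinder=0,seat=.084,amber_bottle=0,counting_tray=0,pen_cup=0).items():
        r=place_of(p,q)
        print(q,[(np.round(a['uv'],1).tolist(),round(a['conf'],2),np.round(at_z(p,a['uv'],z),3).tolist()) for a in r[:2]])
a=np.hstack([P['scene']['pixels'],P['top']['pixels']])
print({k:np.round(v,3) for k,v in state().items()})
E
```

```text
pics
scene cam at [1.062 0.494 1.038]
case [([350.1, 269.9], 0.88, [0.493, 0.229, 0.0])]
tab [([381.9, 230.2], 0.64, [0.395, 0.235, 0.077])]
hinge [([325.3, 275.1], 0.77, [0.582, 0.215, 0.071]), ([382.7, 226.2], 0.23, [0.38, 0.228, 0.071])]
bayonet_lid []
grinder [([222.0, 167.5], 0.7, [0.487, -0.245, 0.0])]
seat [([222.9, 145.2], 0.88, [0.476, -0.244, 0.084])]
amber_bottle [([271.6, 217.4], 0.65, [0.514, -0.019, 0.0]), ([327.9, 273.9], 0.29, [0.539, 0.197, 0.0])]
counting_tray [([299.7, 204.5], 0.82, [0.429, 0.005, 0.0])]
pen_cup [([233.6, 263.0], 0.78, [0.68, 0.011, 0.0])]
top cam at [ 0.44  -0.021  1.008]
case [([149.0, 216.7], 0.67, [0.497, 0.224, 0.0])]
tab [([134.5, 266.5], 0.56, [0.385, 0.232, 0.077]), ([148.8, 218.4], 0.27, [0.489, 0.206, 0.077])]
hinge [([147.0, 176.3], 0.93, [0.584, 0.215, 0.071])]
bayonet_lid []
grinder [([349.7, 226.7], 0.73, [0.479, -0.254, 0.0]), ([148.3, 177.3], 0.73, [0.592, 0.229, 0.0])]
seat [([356.4, 224.1], 0.85, [0.481, -0.25, 0.084])]
amber_bottle [([252.5, 209.0], 0.66, [0.518, -0.022, 0.0])]
counting_tray [([133.1, 269.4], 0.21, [0.374, 0.256, 0.0])]
pen_cup [([237.3, 141.5], 0.65, [0.683, 0.017, 0.0])]
{'t': np.float64(1.0), 'q': array([-1.264,  0.213, -0.034,  1.324,  0.   ,  1.571]), 'qvel': array([ 0.   , -0.   ,  0.002,  0.002,  0.001,  0.001]), 'joint_efforts': array([ 2.0000e-03, -6.8597e+01,  4.8734e+01,  1.0000e-03,  1.0000e-03,
        0.0000e+00]), 'ee_pos': array([ 0.151, -0.477,  0.256]), 'orientation': array([0.988, 0.153, 0.   , 0.   ]), 'wrist_force': array([-0.229, -0.489,  0.266]), 'ft_torque': array([-0.024, -0.017, -0.014]), 'gripper_force': np.float64(0.0), 'width': np.float64(0.085)}
```

View pics/scene0.png

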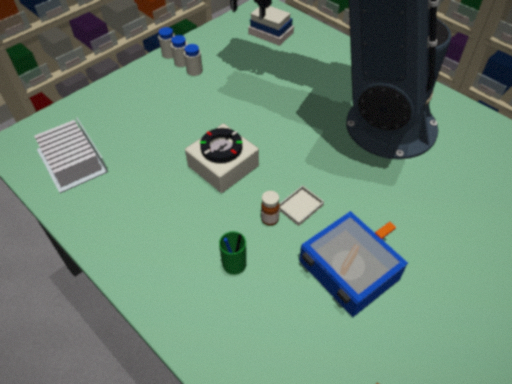

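View pics/top0.png

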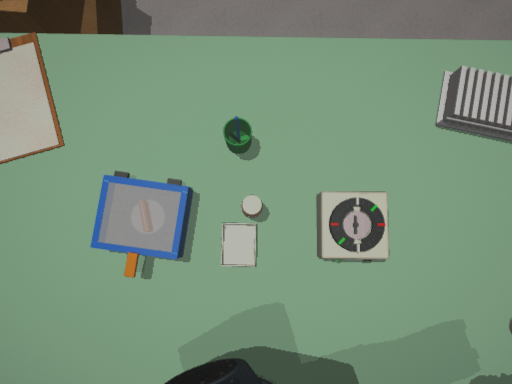

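Scene view: the case is at (350,265) with its orange tab at (387,231), and the grinder at (222,150). Top view: case at (145,217), tab at (131,264), lid handle seen through the clear lid from about (142,203) to (150,231), grinder at (355,225). Next I'll refine these by colour.

```bash
cat >> h.py <<'E'
from scipy.spatial.transform import Rotation as Ro
def tri(ps,uvs):
    A=np.zeros((3,3));b=np.zeros(3)
    for p,uv in zip(ps,uvs):
        c,d=ray(p,uv);d/=np.linalg.norm(d);M=np.eye(3)-np.outer(d,d);A+=M;b+=M@c
    return np.linalg.solve(A,b)
def blobs(p,lo,hi,box=None,amin=4):
    h=cv2.cvtColor(p['pixels'],cv2.COLOR_RGB2HSV);m=cv2.inRange(h,lo,hi)
    if box: k=np.zeros_like(m);k[box[1]:box[3],box[0]:box[2]]=255;m&=k
    n,l,s,c=cv2.connectedComponentsWithStats(m)
    return [(c[i],s[i,4],l==i) for i in np.argsort(-s[:,4]) if i and s[i,4]>=amin]
def tool_R(yaw,tilt=0):  # tool x along yaw, pointing down, tilted so z leans to +x
    x=np.array([np.cos(yaw),np.sin(yaw),0]);z=np.array([0,0,-1.]);return Ro.from_matrix(np.c_[x,np.cross(z,x),z])*Ro.from_rotvec([0,tilt,0])
def delta(pos,R,s=None,frm=None):
    s=s or state();p0,R0=frm or (np.array(s['ee_pos']),Ro.from_quat(s['orientation']))
    return np.round(np.r_[R0.inv().apply(np.array(pos)-p0)*100,(R0.inv()*R).as_rotvec()],3).tolist()
E
python3 - <<'E'
from h import *
t=capture('top');s=capture('scene')
def rect(m,p,z):
    c=np.argwhere(m)[:,::-1].astype(np.float32);b=cv2.boxPoints(cv2.minAreaRect(c));return np.array([at_z(p,u,z)[:2] for u in b]).round(3).tolist()
for n,lo,hi,box,z in [('blue',(105,140,60),(130,255,255),(80,160,205,275),.068),('tab',(5,180,120),(20,255,255),(110,245,150,290),.08),
  ('green',(45,150,60),(75,255,255),(325,195,390,260),.098),('red',(0,150,60),(6,255,255),(325,195,390,260),.098),('handle',(5,25,120),(20,140,255),(115,190,180,245),.06)]:
    for c,a,m in blobs(t,lo,hi,box)[:3]: print(n,np.round(c,1),a,at_z(t,c,z)[:2].round(3),rect(m,t,z) if a>30 else '')
for q in ('tab','hinge','seat','grinder'):
    a=place_of(t,q);b=place_of(s,q)
    if a and b: print(q,tri([t,s],[a[0]['uv'],b[0]['uv']]).round(3))
for q in ('half_mark','bayonet_lid'):
  for n,p in(('t',t),('s',s)):
    for r in cut_out(p,q)[:1]: print(q,n,r['conf'],r['extent'],rect(r['region'],p,.06))
im=cv2.cvtColor(t['pixels'],cv2.COLOR_RGB2BGR)
cv2.imwrite('pics/z1.png',np.hstack([cv2.resize(im[165:285,85:205],(480,480),interpolation=2),cv2.resize(im[185:265,315:395],(320,320),interpolation=2).repeat(1,0) if 0 else cv2.copyMakeBorder(cv2.resize(im[185:265,315:395],(320,320),interpolation=2),0,160,0,0,0)]))
E
```

```text
blue [140.1 216.2] 1733 [0.494 0.227] [[0.426, 0.333], [0.589, 0.319], [0.563, 0.123], [0.401, 0.141]]
tab [130.8 264.4] 224 [0.389 0.24 ] [[0.367, 0.253], [0.416, 0.246], [0.412, 0.226], [0.363, 0.233]]
green [341.2 240.2] 22 [ 0.446 -0.213] 
green [373.6 207.7] 20 [ 0.517 -0.284] 
red [380.7 224. ] 23 [ 0.481 -0.299] 
red [334.5 223.7] 17 [ 0.481 -0.199] 
handle [146.9 215.7] 184 [0.496 0.214] [[0.531, 0.229], [0.534, 0.216], [0.464, 0.199], [0.461, 0.212]]
handle [141.6 216.1] 64 [0.495 0.226] [[0.53, 0.236], [0.531, 0.231], [0.462, 0.216], [0.461, 0.221]]
tab [0.382 0.236 0.071]
hinge [0.577 0.216 0.085]
seat [ 0.483 -0.246  0.082]
grinder [ 0.478 -0.249 -0.013]
half_mark t 0.79 [315.8, 190.3, 391.2, 261.4] [[0.559, -0.165], [0.56, -0.331], [0.403, -0.327], [0.402, -0.164]]
half_mark s 0.96 [185.9, 121.1, 259.0, 191.6] [[0.567, -0.33], [0.352, -0.343], [0.416, -0.135], [0.61, -0.136]]
bayonet_lid s 0.21 [298.1, 211.9, 408.1, 300.3] [[0.554, 0.116], [0.309, 0.132], [0.383, 0.336], [0.601, 0.307]]
```

View pics/z1.png

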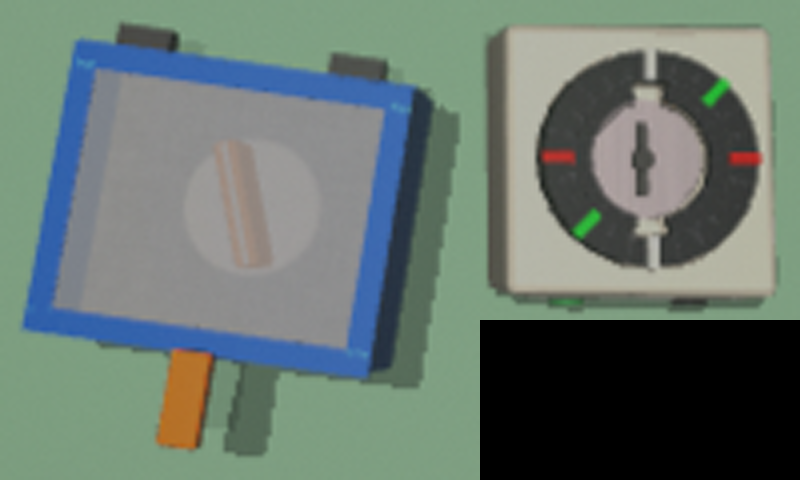

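```bash
python3 - <<'E'
from h import *
A=(np.array([.36,-.19,.26]),tool_R(-.11,.3))
print(delta(*A))
B=(np.array([.36,.1,.24]),tool_R(-.11,.75));print(delta(*B,frm=A))
C=(np.array([.31,.248,.12]),tool_R(-.11,.75));print(delta(*C,frm=B))
E
```

```text
[28.582, -21.017, -0.37, -0.062, 0.296, 0.414]
[-3.632, -28.825, 0.97, 0.0, 0.45, -0.0]
[-13.005, -14.162, 4.285, 0.0, 0.0, 0.0]
```

Request:
move_arm:
  deltas:
    - {"dx":28.6,"dy":-21,"dz":-0.4,"wx":-0.062,"wy":0.296,"wz":0.414}
    - {"dx":28.6,"dy":-21,"dz":-0.4,"wx":-0.062,"wy":0.296,"wz":0.414}
    - {"dx":28.6,"dy":-21,"dz":-0.4,"wx":-0.062,"wy":0.296,"wz":0.414}
    - {"dx":28.6,"dy":-21,"dz":-0.4,"wx":-0.062,"wy":0.296,"wz":0.414}
    - {"dx":28.6,"dy":-21,"dz":-0.4,"wx":-0.062,"wy":0.296,"wz":0.414}
    - {"dx":28.6,"dy":-21,"dz":-0.4,"wx":-0.062,"wy":0.296,"wz":0.414}
    - {"dx":28.6,"dy":-21,"dz":-0.4,"wx":-0.062,"wy":0.296,"wz":0.414}
    - {"dx":28.6,"dy":-21,"dz":-0.4,"wx":-0.062,"wy":0.296,"wz":0.414}
  hand: 0

```text
t: 2.37
ee_pos: [0.3423, -0.2141, 0.2604]
orientation: [0.987, -0.055, 0.15, 0.008]
wrist_force: [0.3, -0.6, 0.2]
width: -0.0002
gripper_force: 0.0
```

Request:
move_arm:
  deltas:
    - {"dx":-3.6,"dy":-28.8,"dz":1,"wy":0.45}
    - {"dx":-3.6,"dy":-28.8,"dz":1,"wy":0.45}
    - {"dx":-3.6,"dy":-28.8,"dz":1,"wy":0.45}
    - {"dx":-3.6,"dy":-28.8,"dz":1,"wy":0.45}
    - {"dx":-3.6,"dy":-28.8,"dz":1,"wy":0.45}
    - {"dx":-3.6,"dy":-28.8,"dz":1,"wy":0.45}
    - {"dx":-3.6,"dy":-28.8,"dz":1,"wy":0.45}
    - {"dx":-3.6,"dy":-28.8,"dz":1,"wy":0.45}

```text
validation failed for argument at $.de...
```

Request:
move_arm:
  deltas:
    - {"dx":-3.6,"dy":-28.8,"dz":1,"wx":0,"wy":0.45,"wz":0}
    - {"dx":-3.6,"dy":-28.8,"dz":1,"wx":0,"wy":0.45,"wz":0}
    - {"dx":-3.6,"dy":-28.8,"dz":1,"wx":0,"wy":0.45,"wz":0}
    - {"dx":-3.6,"dy":-28.8,"dz":1,"wx":0,"wy":0.45,"wz":0}
    - {"dx":-3.6,"dy":-28.8,"dz":1,"wx":0,"wy":0.45,"wz":0}
    - {"dx":-3.6,"dy":-28.8,"dz":1,"wx":0,"wy":0.45,"wz":0}
    - {"dx":-3.6,"dy":-28.8,"dz":1,"wx":0,"wy":0.45,"wz":0}
    - {"dx":-3.6,"dy":-28.8,"dz":1,"wx":0,"wy":0.45,"wz":0}

```text
t: 3.03
ee_pos: [0.3569, -0.0236, 0.24]
orientation: [0.932, -0.031, 0.362, 0.01]
wrist_force: [0.7, 0.7, 0.3]
width: -0.0001
gripper_force: 0.0
```

```bash
python3 - <<'E'
from h import *
C=(np.array([.31,.248,.13]),tool_R(-.11,.75));print(delta(*C))
print(state()['q'])
E
```

```text
[-12.229, -26.769, 3.832, -0.033, 0.009, 0.031]
[-0.07244657 -0.74392713 -1.02116438  0.5521586   0.00782009  3.13780537]
```

```bash
cat >> h.py <<'E'
def tool_Rd(yaw,dirn,tilt): # tool down with x at yaw, then leaned so that z goes toward dirn
    d=np.array([np.cos(dirn),np.sin(dirn),0]);return Ro.from_rotvec(np.cross([0,0,-1.],d)*tilt)*tool_R(yaw)
E
python3 - <<'E'
from h import *
C=(np.array([.33,.20,.17]),tool_Rd(2.12,.55,.8));print(delta(*C))
E
```

```text
[-7.817, -22.12, 2.427, 0.309, 0.402, -1.984]
```

Request:
move_arm:
  deltas:
    - {"dx":-7.8,"dy":-22.1,"dz":2.4,"wx":0.309,"wy":0.402,"wz":-1.984}
    - {"dx":-7.8,"dy":-22.1,"dz":2.4,"wx":0.309,"wy":0.402,"wz":-1.984}
    - {"dx":-7.8,"dy":-22.1,"dz":2.4,"wx":0.309,"wy":0.402,"wz":-1.984}
    - {"dx":-7.8,"dy":-22.1,"dz":2.4,"wx":0.309,"wy":0.402,"wz":-1.984}
    - {"dx":-7.8,"dy":-22.1,"dz":2.4,"wx":0.309,"wy":0.402,"wz":-1.984}
    - {"dx":-7.8,"dy":-22.1,"dz":2.4,"wx":0.309,"wy":0.402,"wz":-1.984}
    - {"dx":-7.8,"dy":-22.1,"dz":2.4,"wx":0.309,"wy":0.402,"wz":-1.984}
    - {"dx":-7.8,"dy":-22.1,"dz":2.4,"wx":0.309,"wy":0.402,"wz":-1.984}

```text
t: 3.7
ee_pos: [0.3441, 0.1638, 0.1915]
orientation: [0.873, 0.284, 0.388, 0.077]
wrist_force: [1.7, 0.3, -0.2]
width: 0.0001
gripper_force: 0.0
```

```bash
python3 - <<'E'
from h import *
s=state();print(s['q'].round(3) if hasattr(s['q'],'round') else s['q'],np.round(s['ee_pos'],4))
C=(np.array([.33,.20,.17]),tool_Rd(2.12,.55,.8));print(delta(*C))
E
```

```text
[ 0.802 -0.573 -1.133  0.324 -0.477  3.141] [0.3441 0.1638 0.1915]
[-0.109, -4.375, 0.766, 0.182, 0.282, -1.349]
```

```bash
cat > kin.py <<'E'
from h import *
from scipy.optimize import least_squares
D=[([-1.264,.213,-.034,1.323,0,1.571],[.151,-.477,.256],[.988,.153,0,0]),
([-0.07244657,-0.74392713,-1.02116438,0.5521586,0.00782009,3.13780537],[.3569,-.0236,.2400],[.932,-.031,.362,.010]),
([.802,-.573,-1.133,.324,-.477,3.141],[.3441,.1638,.1915],[.873,.284,.388,.077])]
Rz=lambda a:Ro.from_euler('z',a)
def wrist(q,v):
    l1,l2,o,h=v[:4];e=q[1]-q[2]
    return Rz(q[0]).apply([l1*np.sin(q[1])+l2*np.cos(e)+o,0,h+l1*np.cos(q[1])-l2*np.sin(e)])
def res(v,D=D):
    return np.concatenate([wrist(q,v)+v[4]*Ro.from_quat(o).apply([0,0,1])-np.array(p) for q,p,o in D]+[[1e-3*(v[2])]])
if __name__=='__main__':
    r=least_squares(res,[.35,.4,0,.3,.25]);print(r.x.round(3),(r.fun*1000).round(1))
    for q,p,o in D:
        f=Rz(-q[0]).apply(Ro.from_quat(o).apply([0,0,1]));e=q[1]-q[2]+q[3]
        print(f.round(3), 'pitch',round(e,3),round(np.arctan2(-f[2],f[0]),3),'lat',round(np.arcsin(f[1]),3),q[4])
E
python3 kin.py
```

```text
[0.365 0.349 0.085 0.273 0.287] [ 0.4 -0.8  0.9 10.5 -0.8 -6.1 -9.1 -7.2  5.2  0.1]
[ 0.  0. -1.] pitch 1.57 1.571 lat 0.0 0
[ 0.675  0.008 -0.738] pitch 0.829 0.83 lat 0.008 0.00782009
[ 0.564 -0.459 -0.687] pitch 0.884 0.884 lat -0.477 -0.477
```

```bash
cat > kin2.py <<'E'
from kin import *
def fk(q,v):
    l1,l2,o,h,L,b,k=v;e=q[1]-q[2];g=e+q[3]
    w=np.array([l1*np.sin(q[1])+l2*np.cos(e)+k*np.sin(e)+o+b*np.cos(g),0,h+l1*np.cos(q[1])-l2*np.sin(e)+k*np.cos(e)-b*np.sin(g)])
    f=np.array([np.cos(q[4])*np.cos(g),np.sin(q[4]),-np.cos(q[4])*np.sin(g)])
    return Rz(q[0]).apply(w+L*f),Rz(q[0]).apply(f)
r2=lambda v:np.concatenate([fk(q,v)[0]-np.array(p) for q,p,o in D]+[1e-2*(np.array(v)-[.35,.4,0,.3,.29,0,0])])
V=least_squares(r2,[.35,.4,0,.3,.29,0,0]).x
LIM=np.array([[-2.98,2.98],[-.74,1.72],[-1.14,1.35],[-2.1,2.04],[-1.57,1.44]]).T
def ik(p,dirn,tilt):
    f=np.array([np.sin(tilt)*np.cos(dirn),np.sin(tilt)*np.sin(dirn),-np.cos(tilt)])
    F=lambda q:np.r_[(fk(q,V)[0]-p)*5,fk(q,V)[1]-f]
    r=least_squares(F,[.5,-.3,-.8,.6,0],bounds=(LIM[0],LIM[1]));return r.x.round(2),round(r.cost*1e4,2)
if __name__=='__main__':
    print(V.round(3),(r2(V)[:9]*1000).round(1))
    for p in ([.312,.209,.107],[.355,.235,.058],[.37,.235,.12],[.42,.23,.2],[.5,.22,.24],[.58,.22,.25]):
        for dirn,t in ((.55,.8),(.55,.6),(.55,.4),(1.2,.8),(-.3,.8)): print(p,dirn,t,*ik(np.array(p),dirn,t))
E
python3 kin2.py
```

```text
[0.483 0.392 0.002 0.243 0.291 0.137 0.066] [ 0.1  0.1  0.3  0.1 -0.  -0.3 -0.  -0.   0. ]
[0.312, 0.209, 0.107] 0.55 0.8 [ 0.65 -0.42 -1.14  0.24 -0.07] 236.27
[0.312, 0.209, 0.107] 0.55 0.6 [ 0.62 -0.39 -1.14  0.26 -0.04] 8.1
[0.312, 0.209, 0.107] 0.55 0.4 [ 0.61 -0.27 -0.99  0.45 -0.02] 0.0
[0.312, 0.209, 0.107] 1.2 0.8 [ 0.06 -0.2  -1.14  0.24  0.71] 1.37
[0.312, 0.209, 0.107] -0.3 0.8 [ 1.18 -0.01 -0.96  0.52 -0.8 ] 0.0
[0.355, 0.235, 0.058] 0.55 0.8 [ 0.62 -0.13 -1.14 -0.03 -0.06] 265.65
[0.355, 0.235, 0.058] 0.55 0.6 [ 0.61 -0.12 -1.14  0.   -0.03] 12.75
[0.355, 0.235, 0.058] 0.55 0.4 [ 0.6  -0.06 -0.99  0.24 -0.02] 0.0
[0.355, 0.235, 0.058] 1.2 0.8 [ 0.14  0.05 -1.14 -0.05  0.68] 2.9
[0.355, 0.235, 0.058] -0.3 0.8 [ 1.09  0.17 -0.96  0.26 -0.78] 0.0
[0.37, 0.235, 0.12] 0.55 0.8 [ 0.58 -0.29 -1.14  0.03 -0.02] 66.9
[0.37, 0.235, 0.12] 0.55 0.6 [ 0.58 -0.26 -1.07  0.16 -0.01] 0.0
[0.37, 0.235, 0.12] 0.55 0.4 [ 0.57 -0.14 -0.86  0.45 -0.01] 0.0
[0.37, 0.235, 0.12] 1.2 0.8 [ 0.14 -0.1  -1.05  0.16  0.68] 0.0
[0.37, 0.235, 0.12] -0.3 0.8 [ 1.05  0.04 -0.87  0.43 -0.77] 0.0
[0.42, 
[... 239 characters left out ...]
 0.0
[0.42, 0.23, 0.2] -0.3 0.8 [ 0.92 -0.06 -0.73  0.56 -0.74] 0.0
[0.5, 0.22, 0.24] 0.55 0.8 [ 0.33 -0.24 -0.86  0.16  0.16] 0.0
[0.5, 0.22, 0.24] 0.55 0.6 [ 0.36 -0.14 -0.64  0.48  0.11] 0.0
[0.5, 0.22, 0.24] 0.55 0.4 [ 0.38 -0.01 -0.41  0.77  0.07] 0.0
[0.5, 0.22, 0.24] 1.2 0.8 [ 0.06  0.01 -0.57  0.59  0.71] 0.0
[0.5, 0.22, 0.24] -0.3 0.8 [ 0.75 -0.03 -0.62  0.51 -0.67] 0.0
[0.58, 0.22, 0.25] 0.55 0.8 [ 0.27 -0.08 -0.7   0.17  0.2 ] 0.0
[0.58, 0.22, 0.25] 0.55 0.6 [ 0.3   0.01 -0.47  0.51  0.14] 0.0
[0.58, 0.22, 0.25] 0.55 0.4 [ 0.32  0.14 -0.23  0.82  0.09] 0.0
[0.58, 0.22, 0.25] 1.2 0.8 [ 0.05  0.16 -0.37  0.64  0.71] 0.0
[0.58, 0.22, 0.25] -0.3 0.8 [ 0.64  0.07 -0.5   0.45 -0.62] 0.0
```

```bash
python3 - <<'E'
from kin2 import *
for p in([.298,.259,.114],[.354,.245,.058]): print(ik(np.array(p),-.25,.8))
print(delta([.298,.259,.13],tool_Rd(-.25+np.pi,-.25,.8)))
E
```

```text
(array([ 1.27,  0.06, -0.87,  0.6 , -0.8 ]), np.float64(0.0))
(array([ 1.1 ,  0.16, -0.98,  0.21, -0.77]), np.float64(0.0))
[-1.084, -12.069, 1.71, 0.102, -0.324, -2.357]
```

Request:
move_arm:
  deltas:
    - {"dx":-1.1,"dy":-12,"dz":1.7,"wx":0.1,"wy":-0.32,"wz":-2.36}
    - {"dx":-1.1,"dy":-12,"dz":1.7,"wx":0.1,"wy":-0.32,"wz":-2.36}
    - {"dx":-1.1,"dy":-12,"dz":1.7,"wx":0.1,"wy":-0.32,"wz":-2.36}
    - {"dx":-1.1,"dy":-12,"dz":1.7,"wx":0.1,"wy":-0.32,"wz":-2.36}
    - {"dx":-1.1,"dy":-12,"dz":1.7,"wx":0.1,"wy":-0.32,"wz":-2.36}
    - {"dx":-1.1,"dy":-12,"dz":1.7,"wx":0.1,"wy":-0.32,"wz":-2.36}
    - {"dx":-1.1,"dy":-12,"dz":1.7,"wx":0.1,"wy":-0.32,"wz":-2.36}
    - {"dx":-1.1,"dy":-12,"dz":1.7,"wx":0.1,"wy":-0.32,"wz":-2.36}

```text
t: 4.37
ee_pos: [0.2984, 0.2573, 0.1296]
orientation: [0.665, 0.662, 0.244, 0.246]
wrist_force: [0.1, 0.6, -0.2]
width: -0.0003
gripper_force: 0.0
```

```bash
python3 - <<'E'
from kin2 import *
s=state();print(np.round(s['q'],2),np.round(s['ee_pos'],3));print(delta([.298,.259,.13],tool_Rd(-.25+np.pi,-.25,.8)))
E
```

```text
[ 1.17 -0.17 -0.98  0.44 -0.64  2.64] [0.298 0.257 0.13 ]
[0.172, -0.007, -0.061, 0.058, -0.199, -1.387]
```

Request:
move_arm:
  deltas:
    - {"dx":0.2,"dy":0,"dz":0,"wx":0.06,"wy":-0.2,"wz":-1.39}
    - {"dx":0.2,"dy":0,"dz":0,"wx":0.06,"wy":-0.2,"wz":-1.39}
    - {"dx":0.2,"dy":0,"dz":0,"wx":0.06,"wy":-0.2,"wz":-1.39}
    - {"dx":0.2,"dy":0,"dz":0,"wx":0.06,"wy":-0.2,"wz":-1.39}
    - {"dx":0.2,"dy":0,"dz":0,"wx":0.06,"wy":-0.2,"wz":-1.39}
    - {"dx":0.2,"dy":0,"dz":0,"wx":0.06,"wy":-0.2,"wz":-1.39}
    - {"dx":0.2,"dy":0,"dz":0,"wx":0.06,"wy":-0.2,"wz":-1.39}
    - {"dx":0.2,"dy":0,"dz":0,"wx":0.06,"wy":-0.2,"wz":-1.39}

```text
t: 5.03
ee_pos: [0.2986, 0.2592, 0.1297]
orientation: [0.292, 0.884, 0.039, 0.363]
wrist_force: [-0.0, -0.2, -0.4]
width: 0.0001
gripper_force: 0.0
```

```bash
python3 - <<'E'
from kin2 import *
s=state();print(np.round(s['q'],2),np.round(s['ee_pos'],3));R=tool_Rd(-.25+np.pi,-.25,.8)
print(delta([.298,.259,.112],R));print(delta([.354,.245,.058],R));
E
```

```text
[ 1.23 -0.02 -0.86  0.62 -0.74  1.83] [0.299 0.259 0.13 ]
[1.119, -0.548, 1.259, 0.015, -0.057, -0.399]
[0.53, -0.489, 9.141, 0.015, -0.057, -0.399]
```

Request:
move_arm:
  deltas:
    - {"dx":1.1,"dy":-0.5,"dz":1.2,"wx":0.015,"wy":-0.057,"wz":-0.4}
    - {"dx":1.1,"dy":-0.5,"dz":1.2,"wx":0.015,"wy":-0.057,"wz":-0.4}
    - {"dx":1.1,"dy":-0.5,"dz":1.2,"wx":0.015,"wy":-0.057,"wz":-0.4}
    - {"dx":1.0,"dy":-0.5,"dz":3,"wx":0.015,"wy":-0.057,"wz":-0.4}
    - {"dx":0.8,"dy":-0.5,"dz":5,"wx":0.015,"wy":-0.057,"wz":-0.4}
    - {"dx":0.6,"dy":-0.5,"dz":7,"wx":0.015,"wy":-0.057,"wz":-0.4}
    - {"dx":0.5,"dy":-0.5,"dz":9.1,"wx":0.015,"wy":-0.057,"wz":-0.4}
    - {"dx":0.5,"dy":-0.5,"dz":9.1,"wx":0.015,"wy":-0.057,"wz":-0.4}

```text
t: 5.7
ee_pos: [0.3548, 0.2434, 0.0566]
orientation: [0.117, 0.914, -0.048, 0.386]
wrist_force: [-0.3, -1.4, -1.2]
width: 0.0005
gripper_force: 0.0
```

```bash
python3 - <<'E'
from kin2 import *
s=state();print(np.round(s['q'],2),np.round(s['ee_pos'],3),s['wrist_force'])
p=capture('top');save(p,'t2.png');q=capture('scene')
a=cv2.resize(p['pixels'][150:310,60:220],(480,480),interpolation=2);b=cv2.resize(q['pixels'][150:310,300:460],(480,480),interpolation=2)[:,:320]
cv2.imwrite('pics/z2.png',cv2.cvtColor(np.hstack([a,b]),4))
# arc plan: contact following
H=np.array([.576,.219,.071]);c=np.array([np.cos(-.11),np.sin(-.11),0]);d=-.25
for th,tilt in((.25,.8),(.5,.75),(.75,.7),(1.0,.6),(1.25,.5),(1.45,.4),(1.6,.4),(1.7,.4)):
    u=-np.cos(th)*c+np.array([0,0,np.sin(th)]);nn=-(np.sin(th)*c+np.array([0,0,np.cos(th)])) # outward, underside normal
    f=np.array([np.sin(tilt)*np.cos(d),np.sin(tilt)*np.sin(d),-np.cos(tilt)]);n=np.array([np.cos(tilt)*np.cos(d),np.cos(tilt)*np.sin(d),np.sin(tilt)])
    if th<np.pi/2-tilt: T=H+.211*u-.012*n           # tab end on finger side
    else: T=H+.195*u+.012*nn*1.0-.019*f-(0.0)*n          # tip near tab, finger corner
    print(th,delta(T,tool_Rd(d+np.pi,d,tilt)),ik(T,d,tilt))
E
```

```text
[ 1.09  0.15 -0.98  0.21 -0.77  1.26] [0.355 0.243 0.057] [-0.26280349 -1.37644393 -1.17045991]
0.25 [-4.8, 0.24, -3.17, -0.001, -0.001, -0.005] (array([ 1.07,  0.03, -0.9 ,  0.38, -0.77]), np.float64(0.0))
0.5 [-9.64, 0.529, -5.277, -0.001, 0.049, -0.005] (array([ 0.99, -0.05, -0.8 ,  0.53, -0.7 ]), np.float64(0.0))
0.75 [-14.826, 0.982, -6.129, -0.001, 0.099, -0.005] (array([ 0.89, -0.08, -0.68,  0.63, -0.62]), np.float64(0.0))
1.0 [-20.069, 1.55, -6.072, -0.001, 0.199, -0.005] (array([ 0.76, -0.06, -0.51,  0.76, -0.5 ]), np.float64(0.0))
1.25 [-24.886, 2.168, -4.654, -0.001, 0.299, -0.005] (array([ 0.63,  0.02, -0.33,  0.88, -0.38]), np.float64(0.0))
1.45 [-28.428, 2.71, -2.689, -0.0, 0.399, -0.005] (array([ 0.54,  0.12, -0.16,  1.  , -0.28]), np.float64(0.0))
1.6 [-30.661, 3.13, -0.843, -0.0, 0.399, -0.005] (array([ 0.5 ,  0.17, -0.1 ,  1.01, -0.27]), np.float64(0.0))
1.7 [-31.984, 3.41, 0.567, -0.0, 0.399, -0.005] (array([ 0.48,  0.2 , -0.06,  1.01, -0.26]), np.float64(0.0))
```

View pics/z2.png

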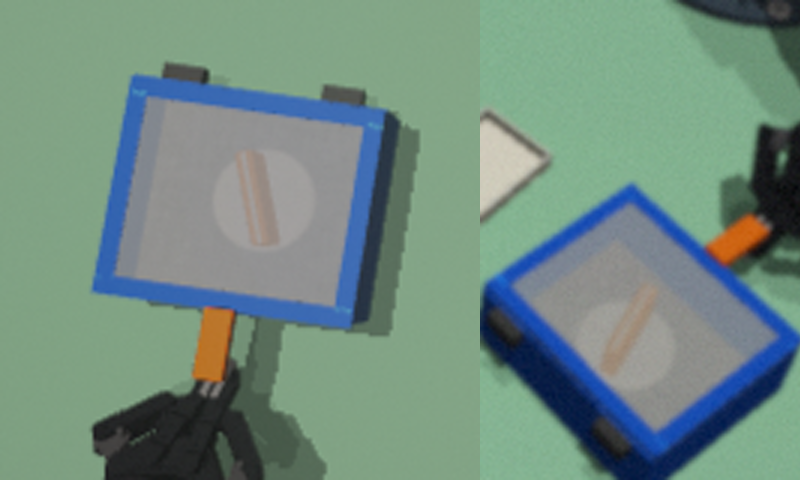

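Request:
move_arm:
  deltas:
    - {"dx":-0.5,"dy":0,"dz":0.8,"wx":0,"wy":0,"wz":0}
    - {"dx":-2.5,"dy":0.1,"dz":-0.6,"wx":0,"wy":0,"wz":0}
    - {"dx":-4.8,"dy":0.2,"dz":-2.4,"wx":0,"wy":0,"wz":0}
    - {"dx":-7.2,"dy":0.4,"dz":-3.6,"wx":0,"wy":0.02,"wz":0}
    - {"dx":-9.6,"dy":0.5,"dz":-4.5,"wx":0,"wy":0.05,"wz":0}
    - {"dx":-12.2,"dy":0.7,"dz":-5.1,"wx":0,"wy":0.07,"wz":0}
    - {"dx":-14.8,"dy":1,"dz":-5.5,"wx":0,"wy":0.1,"wz":0}
    - {"dx":-14.8,"dy":1,"dz":-5.5,"wx":0,"wy":0.1,"wz":0}

```text
t: 6.47
ee_pos: [0.4203, 0.2401, 0.2091]
orientation: [0.12, 0.931, -0.038, 0.342]
wrist_force: [-0.3, 1.8, 1.0]
width: -0.0001
gripper_force: 0.2
```

```bash
python3 - <<'E'
from kin2 import *
p=capture('top');q=capture('scene')
a=cv2.resize(p['pixels'][150:310,60:220],(480,480),interpolation=2);b=cv2.resize(q['pixels'][150:310,300:460],(480,480),interpolation=2)[:,:320]
cv2.imwrite('pics/z3.png',cv2.cvtColor(np.hstack([a,b]),4))
t=[place_of(i,'tab')[:1] for i in(p,q)];print(t)
if all(t): print(tri([p,q],[i[0]['uv'] for i in t]).round(3))
H=np.array([.576,.219,.071]);c=np.array([np.cos(-.11),np.sin(-.11),0]);d=-.25
for th,tilt in((.75,.7),(1.0,.6),(1.25,.5),(1.45,.4),(1.6,.4),(1.7,.4)):
    u=-np.cos(th)*c+np.array([0,0,np.sin(th)]);nn=-(np.sin(th)*c+np.array([0,0,np.cos(th)]))
    f=np.array([np.sin(tilt)*np.cos(d),np.sin(tilt)*np.sin(d),-np.cos(tilt)])
    T=H+.195*u+.012*nn-.019*f
    print(th,delta(T,tool_Rd(d+np.pi,d,tilt)),T.round(3))
E
```

```text
[[{'uv': [117.0, 237.9], 'conf': 0.8}], [{'uv': [378.7, 203.8], 'conf': 0.89}]]
[0.445 0.228 0.221]
0.75 [-0.275, -0.03, -0.711, 0.001, -0.001, -0.002] [0.414 0.239 0.21 ]
1.0 [-5.301, 0.477, -1.006, 0.001, 0.099, -0.002] [0.451 0.234 0.244]
1.25 [-10.237, 1.082, -0.074, 0.002, 0.199, -0.002] [0.495 0.229 0.269]
1.45 [-13.958, 1.612, 1.531, 0.002, 0.299, -0.002] [0.534 0.225 0.281]
1.6 [-16.365, 2.022, 3.147, 0.002, 0.299, -0.002] [0.563 0.222 0.284]
1.7 [-17.821, 2.296, 4.418, 0.002, 0.299, -0.002] [0.582 0.219 0.283]
```

View pics/z3.png

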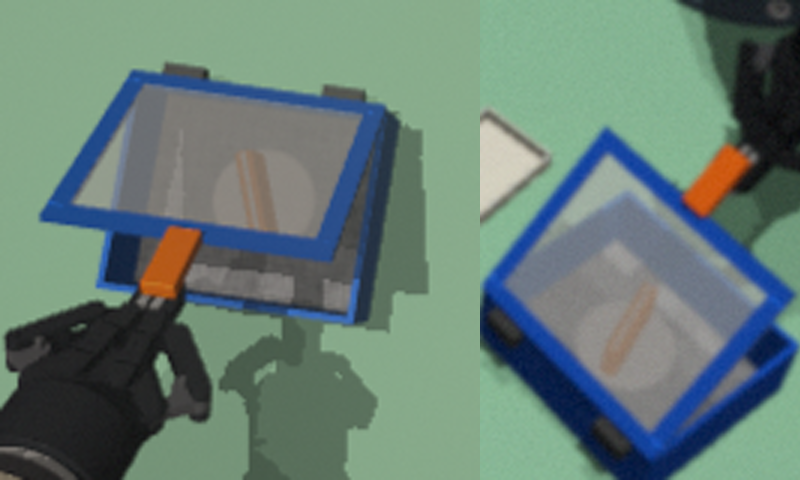

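The lid is raised to about 0.8 rad, with the fingers under the tab at (160,295) in the left crop. I'll carry on along the arc.

Request:
move_arm:
  deltas:
    - {"dx":-2.7,"dy":0.2,"dz":-0.5,"wx":0,"wy":0.05,"wz":0}
    - {"dx":-5.3,"dy":0.5,"dz":-0.7,"wx":0,"wy":0.1,"wz":0}
    - {"dx":-7.8,"dy":0.8,"dz":-0.4,"wx":0,"wy":0.15,"wz":0}
    - {"dx":-10.2,"dy":1.1,"dz":0.2,"wx":0,"wy":0.2,"wz":0}
    - {"dx":-12.1,"dy":1.4,"dz":0.9,"wx":0,"wy":0.25,"wz":0}
    - {"dx":-14,"dy":1.6,"dz":1.7,"wx":0,"wy":0.3,"wz":0}
    - {"dx":-15.2,"dy":1.8,"dz":2.4,"wx":0,"wy":0.3,"wz":0}
    - {"dx":-16.4,"dy":2,"dz":3.2,"wx":0,"wy":0.3,"wz":0}

```text
t: 7.33
ee_pos: [0.5642, 0.2213, 0.2831]
orientation: [0.123, 0.972, -0.024, 0.196]
wrist_force: [0.2, 0.8, -0.4]
width: 0.0001
gripper_force: 0.1
```

```bash
python3 - <<'E'
from kin2 import *
p=capture('top');q=capture('scene')
t=[place_of(i,'tab')[:1] for i in(p,q)];print(t)
if all(t): print(tri([p,q],[i[0]['uv'] for i in t]).round(3))
print(delta([.59,.219,.283],tool_Rd(-.25+np.pi,-.25,.4)))
E
```

```text
[[{'uv': [123.4, 157.1], 'conf': 0.69}], [{'uv': [328.5, 229.3], 'conf': 0.64}]]
[0.591 0.21  0.258]
[-2.5, 0.429, 1.031, 0.001, -0.002, -0.001]
```

Request:
move_arm:
  deltas:
    - {"dx":-1.3,"dy":0.2,"dz":0.5,"wx":0,"wy":0,"wz":0}
    - {"dx":-2.5,"dy":0.4,"dz":1,"wx":0,"wy":0,"wz":0}
    - {"dx":-2.5,"dy":0.4,"dz":1,"wx":0,"wy":0,"wz":0}
    - {"dx":1.5,"dy":0.4,"dz":-1,"wx":0,"wy":0,"wz":0}
    - {"dx":5.5,"dy":0.4,"dz":-4,"wx":0,"wy":0,"wz":0}
    - {"dx":9,"dy":0.4,"dz":-5,"wx":0,"wy":0,"wz":0}
    - {"dx":12,"dy":0.4,"dz":-5,"wx":0,"wy":0,"wz":0}
    - {"dx":12,"dy":0.4,"dz":-5,"wx":0,"wy":0,"wz":0}

```text
t: 8.2
ee_pos: [0.4329, 0.258, 0.2817]
orientation: [0.121, 0.973, -0.024, 0.196]
wrist_force: [0.6, 0.9, 0.0]
width: -0.0002
gripper_force: 0.0
```

```bash
python3 - <<'E'
from kin2 import *
p=capture('top');q=capture('scene');w=capture('wrist')
t=[place_of(i,'tab')[:1] for i in(p,q)];print(t)
if all(t): print(tri([p,q],[i[0]['uv'] for i in t]).round(3))
for n,i in zip('tsw',(p,q,w)):
    r=cut_out(i,'bayonet_lid')[:1]; o=place_of(i,'bayonet_lid')[:1]
    print(n,[(x['conf'],x['extent']) for x in r],o,[at_z(i,x['uv'],.005).round(3) for x in o])
    for c,a,m in blobs(i,(5,110,100),(22,255,255),None,30)[:4]:
        b=cv2.minAreaRect(np.argwhere(m)[:,::-1].astype(np.float32));print('  orange',c.round(1),a,b,at_z(i,c,.06).round(3))
a=cv2.resize(p['pixels'][100:300,50:250],(400,400),interpolation=2);b=cv2.resize(w['pixels'],(400,300))
cv2.imwrite('pics/z4.png',cv2.cvtColor(np.hstack([a,cv2.copyMakeBorder(b,0,100,0,0,0)]),4))
print(np.round(state()['q'],2))
E
```

```text
[[{'uv': [124.5, 142.2], 'conf': 0.58}], [{'uv': [321.0, 235.2], 'conf': 0.74}]]
[0.616 0.209 0.263]
t [(0.78, [133.0, 195.6, 164.3, 234.7])] [{'uv': [152.5, 216.2], 'conf': 0.94}] [array([0.498, 0.215, 0.005])]
  orange [38.4 86.3] 741 ((17.49738311767578, 97.25439453125), (118.4119644165039, 65.7667465209961), 75.7627182006836) [0.793 0.477 0.06 ]
  orange [13.7  5.1] 308 ((13.5, 5.5), (11.0, 27.0), 90.0) [0.992 0.549 0.06 ]
  orange [122.9 142.9] 161 ((122.61235809326172, 143.8202362060547), (19.712684631347656, 13.116806030273438), 77.00537872314453) [0.662 0.276 0.06 ]
  orange [145.4 215.5] 83 ((145.3924560546875, 215.42640686035156), (31.574769973754883, 2.5800395011901855), 79.3803482055664) [0.497 0.217 0.06 ]
s [(0.87, [338.9, 246.8, 363.4, 274.6])] [{'uv': [346.4, 267.8], 'conf': 0.96}] [array([0.497, 0.22 , 0.005])]
  orange [323.  235.4] 105 ((323.6995544433594, 236.08486938476562), (18.693078994750977, 7.924240589141846), 61.69924545288086) [0.496 0.138 0.06 ]
  orange [353.3 254.8] 67 ((353.5538330078125, 254.53076171875), (3.4729721546173096, 19.225383758544922), 29.7
[... 170 characters left out ...]
 0.214 0.06 ]
w [(0.83, [200.4, 95.1, 263.5, 167.7])] [{'uv': [230.2, 121.0], 'conf': 0.73}] [array([0.497, 0.217, 0.005])]
  orange [429.5 214.9] 1010 ((469.75872802734375, 207.72073364257812), (99.59561920166016, 126.85247039794922), 68.65421295166016) [0.688 0.467 0.06 ]
  orange [231.1 133.8] 1009 ((231.06967163085938, 135.56854248046875), (66.17675018310547, 19.815101623535156), 58.570438385009766) [0.485 0.224 0.06 ]
  orange [249.9 337.9] 213 ((250.0, 337.5), (19.0, 12.0), 90.0) [1.037 0.106 0.06 ]
  orange [ 69.7 190.5] 116 ((68.54277801513672, 191.08383178710938), (34.514488220214844, 8.81971549987793), 24.304550170898438) [ 0.515 -0.012  0.06 ]
[ 0.71  0.01 -0.26  1.06 -0.32  0.93]
```

View pics/z4.png

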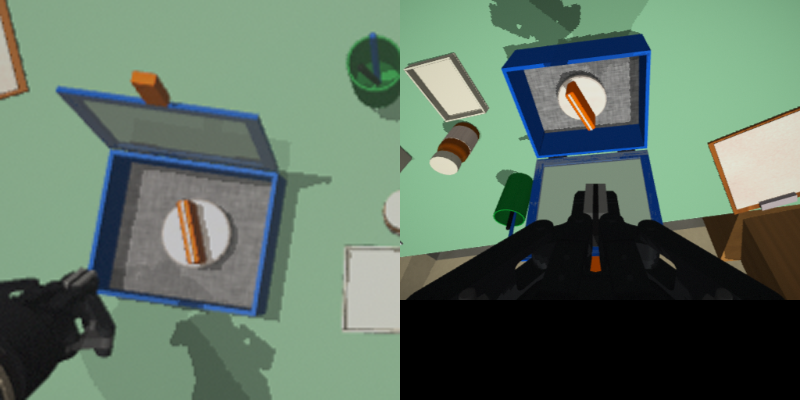

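```bash
python3 - <<'E'
from kin2 import *
print(delta([.497,.217,.16],tool_R(.24+np.pi)))
E
```

```text
[-1.274, -2.503, 13.924, -0.095, 0.393, -0.486]
```

Request:
move_arm:
  deltas:
    - {"dx":-1.3,"dy":-2.5,"dz":13.9,"wx":-0.095,"wy":0.393,"wz":-0.486}
    - {"dx":-1.3,"dy":-2.5,"dz":13.9,"wx":-0.095,"wy":0.393,"wz":-0.486}
    - {"dx":-1.3,"dy":-2.5,"dz":13.9,"wx":-0.095,"wy":0.393,"wz":-0.486}
    - {"dx":-1.3,"dy":-2.5,"dz":13.9,"wx":-0.095,"wy":0.393,"wz":-0.486}
    - {"dx":-1.3,"dy":-2.5,"dz":13.9,"wx":-0.095,"wy":0.393,"wz":-0.486}
    - {"dx":-1.3,"dy":-2.5,"dz":13.9,"wx":-0.095,"wy":0.393,"wz":-0.486}
    - {"dx":-1.3,"dy":-2.5,"dz":13.9,"wx":-0.095,"wy":0.393,"wz":-0.486}
    - {"dx":-1.3,"dy":-2.5,"dz":13.9,"wx":-0.095,"wy":0.393,"wz":-0.486}
  hand: 0.7

```text
t: 9.42
ee_pos: [0.4971, 0.2175, 0.1607]
orientation: [-0.119, 0.993, -0.0, 0.001]
wrist_force: [0.6, -0.9, 0.2]
width: 0.0598
gripper_force: 0.0
```

```bash
python3 - <<'E'
from kin2 import *
w=capture('wrist');s=state();print(np.round(s['q'],2),np.round(s['ee_pos'],4))
for q in('bayonet_lid',):
    o=place_of(w,q)[:1];r=cut_out(w,q)[:1];print(o,[at_z(w,x['uv'],.005).round(4) for x in o],[x['extent'] for x in r])
m=r[0]['region'] if r else None
h=cv2.cvtColor(w['pixels'],cv2.COLOR_RGB2HSV)
k=cv2.inRange(h,(3,90,90),(22,255,255))&(m.astype(np.uint8)*255)
b=cv2.minAreaRect(np.argwhere(k)[:,::-1].astype(np.float32));bp=cv2.boxPoints(b);print(b)
X=np.array([at_z(w,u,.065) for u in bp]);print(X.round(4),X.mean(0).round(4))
X=X[:,:2];e=[X[1]-X[0],X[2]-X[1]];e=max(e,key=np.linalg.norm);print('len',np.linalg.norm(e),'yaw',np.arctan2(e[1],e[0]))
im=w['pixels'].copy();cv2.polylines(im,[bp.astype(int)],True,(0,255,0));save({'pixels':im},'w5.png')
E
```

```text
[ 0.41  0.33 -0.12  1.12 -0.    0.17] [0.4967 0.2177 0.161 ]
[{'uv': [253.3, 180.6], 'conf': 0.9}] [array([0.4966, 0.2208, 0.005 ])] [[209.2, 144.8, 295.2, 245.6]]
((254.43218994140625, 195.5275421142578), (18.265850067138672, 93.2519760131836), 1.1017061471939087)
[[0.5313 0.2212 0.065 ]
 [0.4569 0.2051 0.065 ]
 [0.4541 0.218  0.065 ]
 [0.5281 0.2356 0.065 ]] [0.4926 0.22   0.065 ]
len 0.0760875087165544 yaw -2.92841028434717
```

View pics/w5.png

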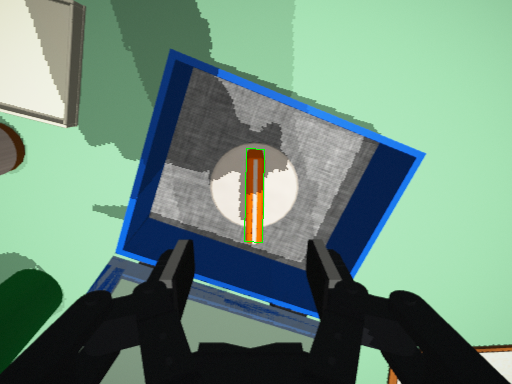

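```bash
python3 - <<'E'
from kin2 import *
print(delta([.4965,.2195,.0605],tool_R(.225+np.pi)))
E
```

```text
[-0.027, 0.17, 10.079, -0.0, 0.002, 0.015]
```

Request:
move_arm:
  deltas:
    - {"dx":0,"dy":0.2,"dz":4,"wx":0,"wy":0,"wz":0.015}
    - {"dx":0,"dy":0.2,"dz":7,"wx":0,"wy":0,"wz":0.015}
    - {"dx":0,"dy":0.2,"dz":9,"wx":0,"wy":0,"wz":0.015}
    - {"dx":0,"dy":0.2,"dz":10.1,"wx":0,"wy":0,"wz":0.015}
    - {"dx":0,"dy":0.2,"dz":10.1,"wx":0,"wy":0,"wz":0.015}

```text
t: 9.98
ee_pos: [0.4945, 0.219, 0.0577]
orientation: [-0.113, 0.994, -0.001, -0.001]
wrist_force: [0.3, 0.5, 0.2]
width: 0.0601
gripper_force: 0.0
```

Request:
move_arm:
  deltas:
    - {"dx":0,"dy":0,"dz":0,"wx":0,"wy":0,"wz":0}
    - {"dx":0,"dy":0,"dz":0,"wx":0,"wy":0,"wz":0}
    - {"dx":0,"dy":0,"dz":0,"wx":0,"wy":0,"wz":0}
    - {"dx":0,"dy":0,"dz":0,"wx":0,"wy":0,"wz":0}
    - {"dx":0,"dy":0,"dz":0,"wx":0,"wy":0,"wz":0}
    - {"dx":0,"dy":0,"dz":0,"wx":0,"wy":0,"wz":0}
  hand: 0

```text
t: 10.48
ee_pos: [0.4969, 0.2196, 0.0606]
orientation: [-0.113, 0.994, 0.0, 0.001]
wrist_force: [-2.2, 1.2, 10.3]
width: 0.0128
gripper_force: 58.4
```

```bash
python3 - <<'E'
from kin2 import *
print(delta([.4965,.2195,.22],tool_R(.225+np.pi)))
print(delta([.47,-.10,.22],tool_R(.0+np.pi)))
E
```

```text
[0.022, 0.007, -15.941, 0.0, 0.001, 0.001]
[9.757, -30.539, -15.966, 0.001, 0.001, 0.226]
```

Request:
move_arm:
  deltas:
    - {"dx":0,"dy":0,"dz":-3,"wx":0,"wy":0,"wz":0}
    - {"dx":0,"dy":0,"dz":-7,"wx":0,"wy":0,"wz":0}
    - {"dx":0,"dy":0,"dz":-11,"wx":0,"wy":0,"wz":0}
    - {"dx":0,"dy":0,"dz":-15,"wx":0,"wy":0,"wz":0}
    - {"dx":1.2,"dy":-3.8,"dz":-16,"wx":0,"wy":0,"wz":0.05}
    - {"dx":2.4,"dy":-7.6,"dz":-16,"wx":0,"wy":0,"wz":0.1}
    - {"dx":3.6,"dy":-11.4,"dz":-16,"wx":0,"wy":0,"wz":0.15}
    - {"dx":4.8,"dy":-15,"dz":-16,"wx":0,"wy":0,"wz":0.226}

```text
t: 11.15
ee_pos: [0.4829, 0.0607, 0.2202]
orientation: [0.001, 1.0, -0.0, 0.001]
wrist_force: [0.1, -0.1, -1.5]
width: 0.013
gripper_force: 59.2
```

```bash
python3 - <<'E'
from kin2 import *
s=state();print(np.round(s['q'],2),np.round(s['ee_pos'],4),s['width'],s['gripper_force'],s['wrist_force'])
print(delta([.4815,-.249,.21],tool_R(.0+np.pi)))
E
```

```text
[ 0.13  0.19 -0.15  1.23 -0.    0.13] [0.4829 0.0607 0.2202] 0.013045371542202183 59.219446778297424 [ 0.09178873 -0.08583132 -1.52821351]
[0.093, -30.973, 1.034, -0.0, 0.001, -0.002]
```

Request:
move_arm:
  deltas:
    - {"dx":0.1,"dy":-4,"dz":0,"wx":0,"wy":0,"wz":0}
    - {"dx":0.1,"dy":-8,"dz":0,"wx":0,"wy":0,"wz":0}
    - {"dx":0.1,"dy":-12,"dz":0,"wx":0,"wy":0,"wz":0}
    - {"dx":0.1,"dy":-16,"dz":0,"wx":0,"wy":0,"wz":0}
    - {"dx":0.1,"dy":-20,"dz":0.3,"wx":0,"wy":0,"wz":0}
    - {"dx":0.1,"dy":-24,"dz":0.6,"wx":0,"wy":0,"wz":0}
    - {"dx":0.1,"dy":-27.5,"dz":1,"wx":0,"wy":0,"wz":0}
    - {"dx":0.1,"dy":-31,"dz":1,"wx":0,"wy":0,"wz":0}

```text
t: 11.82
ee_pos: [0.4815, -0.2497, 0.2094]
orientation: [0.0, 1.0, -0.0, -0.0]
wrist_force: [-0.0, 0.5, -1.5]
width: 0.0131
gripper_force: 59.2
```

```bash
python3 - <<'E'
from kin2 import *
I={n:capture(n) for n in('top','scene','wrist')};s=state();print(np.round(s['q'],2),np.round(s['ee_pos'],4),s['width'])
for n,i in I.items():
    o=place_of(i,'bayonet_lid')[:1];z=s['ee_pos'][2]-.0555
    print(n,[(x['conf'],at_z(i,x['uv'],z).round(4)) for x in o], [(x['conf'],at_z(i,x['uv'],.084).round(4)) for x in place_of(i,'seat')[:1]])
w=I['wrist']
for nm,lo,hi in(('green',(50,150,60),(70,255,255)),('red',(0,160,60),(6,255,255)),('red2',(174,160,60),(180,255,255))):
    for c,a,m in blobs(w,lo,hi,None,20)[:4]:
        X=at_z(w,c,.098)
        if np.hypot(X[0]-.48,X[1]+.25)<.08: print(nm,c.round(1),a,X.round(4))
save(w,'w6.png')
E
```

```text
[-0.48  0.31 -0.02  1.24 -0.   -0.47] [ 0.4817 -0.2499  0.2095] 0.01294412033058651
top [(0.69, array([ 0.4732, -0.2319,  0.154 ]))] [(0.69, array([ 0.4908, -0.2539,  0.084 ]))]
scene [(0.95, array([ 0.4912, -0.2561,  0.154 ]))] [(0.67, array([ 0.4768, -0.2382,  0.084 ]))]
wrist [(0.9, array([ 0.4826, -0.2519,  0.154 ]))] [(0.27, array([ 0.4262, -0.0573,  0.084 ]))]
green [300.  152.5] 188 [ 0.4455 -0.2124  0.098 ]
red [315.5 195.4] 161 [ 0.4813 -0.1979  0.098 ]
red [189.5 195.3] 107 [ 0.4806 -0.3016  0.098 ]
```

View pics/w6.png

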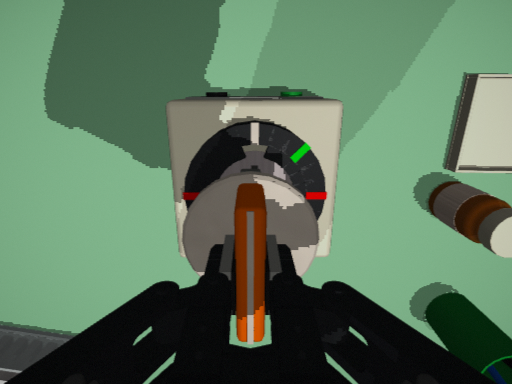

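```bash
python3 - <<'E'
from kin2 import *
w=capture('wrist');e=np.array(state()['ee_pos'])
for dx,z in((-.036,.0585+.0045-.0045),(-.036,-.0335),(.036,.0045)):pass
for dx in(-.036,.036):
    for zo in(.0045,-.0335):
        print(dx,zo,np.round(proj(w,e+[dx,0,zo]),1))
h=cv2.cvtColor(w['pixels'],cv2.COLOR_RGB2HSV);k=cv2.inRange(h,(3,90,60),(22,255,255))
for c in range(240,264,4):
    r=np.where(k[170:370,c])[0]+170; print(c,r.min(),r.max(), end=' | ')
print()
# cap circle: fit white cap outline rows; and handle columns
for r in(200,220,300,330):
    c=np.where(k[r,200:300])[0]+200;print(r,c.min(),c.max())
g=cv2.cvtColor(w['pixels'],cv2.COLOR_RGB2GRAY);print('V',w['pixels'][180:340:6,250].tolist())
# columns of cap at rows
print('exp cap left/right/near',[np.round(proj(w,e+[a,b,-.0335]),1).tolist() for a,b in((0,.04),(0,-.04),(-.04,0))])
r=cut_out(w,'bayonet_lid')[:1];print(r[0]['extent'])
E
```

```text
-0.036 0.0045 [249.5 208. ]
-0.036 -0.0335 [249.5 181.5]
0.036 0.0045 [249.6 344.7]
0.036 -0.0335 [249.6 294.2]
240 184 340 | 244 183 341 | 248 183 210 | 252 183 210 | 256 183 341 | 260 184 340 | 
200 236 264
220 234 266
300 236 263
330 237 264
V [[104, 98, 91], [82, 31, 0], [84, 32, 0], [81, 30, 0], [85, 32, 0], [113, 42, 0], [104, 97, 91], [105, 97, 90], [103, 98, 89], [104, 97, 89], [104, 99, 91], [103, 97, 89], [105, 99, 91], [103, 98, 89], [106, 99, 91], [103, 99, 91], [102, 97, 89], [103, 97, 89], [100, 94, 87], [103, 96, 87], [101, 94, 87], [103, 95, 89], [102, 96, 88], [193, 184, 171], [192, 182, 169], [190, 181, 168], [191, 181, 168]]
exp cap left/right/near [[319.3, 241.6], [179.8, 241.7], [249.5, 174.2]]
[180.0, 169.8, 318.4, 343.2]
```

Request:
move_arm:
  deltas:
    - {"dx":0.05,"dy":0.03,"dz":2,"wx":0,"wy":0,"wz":0}
    - {"dx":0.05,"dy":0.03,"dz":4,"wx":0,"wy":0,"wz":0}
    - {"dx":0.05,"dy":0.03,"dz":5.2,"wx":0,"wy":0,"wz":0}
    - {"dx":0.05,"dy":0.03,"dz":5.5,"wx":0,"wy":0,"wz":0}
    - {"dx":0.05,"dy":0.03,"dz":5.8,"wx":0,"wy":0,"wz":0}
    - {"dx":0.05,"dy":0.03,"dz":5.8,"wx":0,"wy":0,"wz":0}

```text
t: 12.87
ee_pos: [0.4818, -0.2473, 0.1518]
orientation: [-0.0, 1.0, -0.0, -0.0]
wrist_force: [-0.5, 0.2, -1.5]
width: 0.0127
gripper_force: 59.3
```

```bash
python3 - <<'E'
from kin2 import *
s=state();print(np.round(s['ee_pos'],4),np.round(s['wrist_force'],1),np.round(s['ft_torque'],2))
E
```

```text
[ 0.4818 -0.2473  0.1518] [-0.5  0.2 -1.5] [-0.06  0.05  0.02]
```

Request:
move_arm:
  deltas:
    - {"dx":0,"dy":0,"dz":0.2,"wx":0,"wy":0,"wz":0}
    - {"dx":0,"dy":0,"dz":0.4,"wx":0,"wy":0,"wz":0}
    - {"dx":0,"dy":0,"dz":0.6,"wx":0,"wy":0,"wz":0}
    - {"dx":0,"dy":0,"dz":0.6,"wx":0,"wy":0,"wz":0}

```text
t: 13.2
ee_pos: [0.4816, -0.2474, 0.1454]
orientation: [0.0, 1.0, -0.0, -0.0]
wrist_force: [-0.5, -0.3, -1.1]
width: 0.0129
gripper_force: 59.3
```

Request:
move_arm:
  deltas:
    - {"dx":0,"dy":0,"dz":0.2,"wx":0,"wy":0,"wz":0}
    - {"dx":0,"dy":0,"dz":0.4,"wx":0,"wy":0,"wz":0}
    - {"dx":0,"dy":0,"dz":0.6,"wx":0,"wy":0,"wz":0}
    - {"dx":0,"dy":0,"dz":0.6,"wx":0,"wy":0,"wz":0}

```text
t: 13.53
ee_pos: [0.4816, -0.2474, 0.1397]
orientation: [0.0, 1.0, -0.0, -0.0]
wrist_force: [-1.3, 0.3, 0.4]
width: 0.0132
gripper_force: 59.5
```

Request:
move_arm:
  deltas:
    - {"dx":0,"dy":0,"dz":0.05,"wx":0,"wy":0,"wz":0}
    - {"dx":0,"dy":0,"dz":0.1,"wx":0,"wy":0,"wz":0}
    - {"dx":0,"dy":0,"dz":0.15,"wx":0,"wy":0,"wz":0}
    - {"dx":0,"dy":0,"dz":0.15,"wx":0,"wy":0,"wz":0}

```text
t: 13.87
ee_pos: [0.4816, -0.2474, 0.1395]
orientation: [0.0, 1.0, -0.0, 0.0]
wrist_force: [-10.6, 6.5, 27.2]
width: 0.0133
gripper_force: 63.6
```

Request:
move_arm:
  deltas:
    - {"dx":0.04,"dy":0.02,"dz":-0.08,"wx":0,"wy":0,"wz":0}
    - {"dx":0.04,"dy":0.02,"dz":-0.08,"wx":0,"wy":0,"wz":0.1}
    - {"dx":0.04,"dy":0.02,"dz":-0.08,"wx":0,"wy":0,"wz":0.2}
    - {"dx":0.04,"dy":0.02,"dz":-0.08,"wx":0,"wy":0,"wz":0.3}
    - {"dx":0.04,"dy":0.02,"dz":-0.08,"wx":0,"wy":0,"wz":0.4}
    - {"dx":0.04,"dy":0.02,"dz":-0.08,"wx":0,"wy":0,"wz":0.5}
    - {"dx":0.04,"dy":0.02,"dz":-0.08,"wx":0,"wy":0,"wz":0.6}
    - {"dx":0.04,"dy":0.02,"dz":-0.08,"wx":0,"wy":0,"wz":0.6}

```text
t: 14.53
ee_pos: [0.4817, -0.248, 0.1396]
orientation: [0.299, 0.954, -0.001, 0.001]
wrist_force: [-0.4, -4.4, 8.1]
width: 0.0131
gripper_force: 60.7
```

```bash
python3 - <<'E'
from kin2 import *
s=state();R=Ro.from_quat(s['orientation']).as_matrix();print(np.round(s['ee_pos'],4),np.round(s['wrist_force'],1),np.round(s['ft_torque'],2),np.arctan2(R[1,0],R[0,0])-np.pi)
E
```

```text
[ 0.4817 -0.248   0.1396] [-0.4 -4.4  8.1] [-0.76  0.22 -0.06] -0.6071306085962349
```

Request:
move_arm:
  deltas:
    - {"dx":0,"dy":0,"dz":0,"wx":0,"wy":0,"wz":0.1}
    - {"dx":0,"dy":0,"dz":0,"wx":0,"wy":0,"wz":0.18}
    - {"dx":0,"dy":0,"dz":0,"wx":0,"wy":0,"wz":0.18}
    - {"dx":0,"dy":0,"dz":0,"wx":0,"wy":0,"wz":0.18}

```text
t: 14.87
ee_pos: [0.4816, -0.2481, 0.1396]
orientation: [0.381, 0.925, -0.001, 0.001]
wrist_force: [-1.2, -4.8, 8.1]
width: 0.0131
gripper_force: 60.7
```

```bash
python3 - <<'E'
from kin2 import *
w=capture('wrist');t=capture('top');sc=capture('scene')
s=state();R=Ro.from_quat(s['orientation']).as_matrix();print(np.round(s['ee_pos'],4),np.round(s['wrist_force'],1),np.round(s['ft_torque'],2),np.arctan2(R[1,0],R[0,0])-np.pi)
a=cv2.resize(sc['pixels'][100:300,170:420],(400,320),interpolation=2);b=cv2.resize(w['pixels'],(400,300))
cv2.imwrite('pics/z7.png',cv2.cvtColor(np.hstack([a,cv2.copyMakeBorder(b,0,20,0,0,0)]),4))
for n,i in (('w',w),('s',sc),('t',t)): print(n,[(x['conf'],at_z(i,x['uv'],.084).round(4)) for x in place_of(i,'bayonet_lid')[:1]])
tt=[place_of(i,'tab')[:1] for i in(t,sc)]
if all(tt): print('tab',tri([t,sc],[i[0]['uv'] for i in tt]).round(3))
for q in('amber_bottle','counting_tray','pen_cup'): print(q,[at_z(sc,x['uv'],0).round(3) for x in place_of(sc,q)[:1]])
for c,a,m in blobs(w,(3,90,60),(22,255,255),(150,100,350,360),200)[:2]: print(c,a,cv2.minAreaRect(np.argwhere(m)[:,::-1].astype(np.float32)))
for c,a,m in blobs(w,(50,150,60),(70,255,255),None,20)[:3]: print('green',c.round(1),a,at_z(w,c,.098).round(4))
E
```

```text
[ 0.4817 -0.2481  0.1396] [-1.8 -5.   8.1] [-0.94  0.39 -0.04] -0.7806660501865714
w [(0.63, array([ 0.4806, -0.249 ,  0.084 ]))]
s [(0.64, array([ 0.4833, -0.247 ,  0.084 ]))]
t [(0.79, array([ 0.4862, -0.2529,  0.084 ]))]
tab [0.614 0.207 0.265]
amber_bottle [array([ 0.521, -0.02 ,  0.   ])]
counting_tray [array([0.434, 0.014, 0.   ])]
pen_cup [array([0.682, 0.015, 0.   ])]
[249.96523517 258.83486708] 3912 ((250.0, 262.0), (158.0, 32.0), 90.0)
green [248.5 151.5] 383 [ 0.4452 -0.2125  0.098 ]
green [203.9  90.6] 101 [ 0.407  -0.2065  0.098 ]
```

View pics/z7.png

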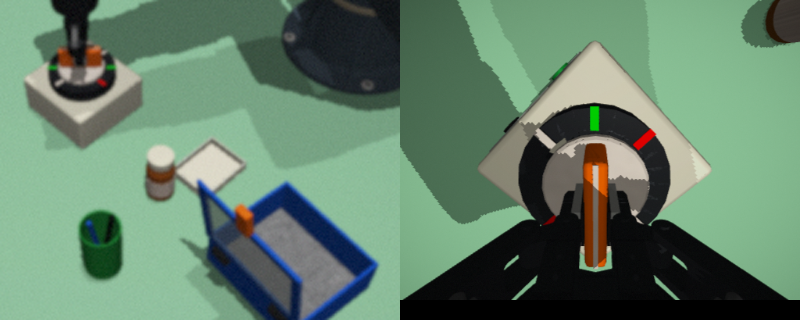

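The handle at (595,205) points straight at the green mark at (595,118). The cap is seated, the case lid is on its stop and the bystanders are in place, so I'm handing in.

```bash
python3 -c "
from workcell import close_job
print(close_job())"
```

```text
the job is handed in; nothing more can be done
None
```

I handed the job in at about 15 s of robot time, and the interface returned no verdict. By the last pictures and readings, the case lid is back on its stop, the grinder lid is home in the collar with its handle gripped on the green marks, and the bottle, tray and pen cup are where they were.

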